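# Put the lemonade set back in its cedar caddy

## Robot

A 6-joint arm with a two-finger parallel gripper is mounted at the origin on the work surface. World frame = base frame: x ahead of the robot, y to its left, z up, the work surface at z = 0. Lengths are in m, angles in rad, forces in N, time in s.
With the tool pointing down it reaches from about 0.25 to 0.725 m from the base axis. Payload 4 kg.
Tool frame: the origin (TCP) lies between the finger pads; the fingertips stand 25 mm ahead of it and the grasp point (between the pads) lies 6 mm ahead of it; z points along the fingers, y is the line along which they close (so a half turn about z gives the same grasp; the last joint's range is limited). The gripper opens to 85 mm and grips with 20 to 120 N. Pads are 22 mm wide; open, the fingers measure 114 mm over their backs; the gripper's body (76 mm by 85 mm) begins 54 mm behind the grasp point. The pads swing forward as they close: fully open they stand 13 mm farther back than shut.
Start: joints at [1.188, 0.241, 0.005, 1.335, 0, 1.571], TCP at [0.187, 0.464, 0.256] pointing down, gripper open.
Joint ranges: [-2.72, 2.72], [-1.05, 1.87], [-1.09, 1.28], [-1.99, 2.15], [-1.42, 1.44], [-3.14, 3.14]. Speed limits (rad/s): [2.79, 2.79, 3.14, 3.14, 3.14, 3.14].

## Interface

Orientations are given as a unit quaternion [x, y, z, w].
In Python, from workcell import bot gives the robot as it stands. The module is installed in compiled form; this text tells all that it offers.
- The arm moves only by the shell command python3 -m pendant 'ROWS'. ROWS is JSON, one flat list of numbers, 7 for each row, row after row: the shift along the tool's x, y, z normalised to -1 to 1, where 1 is 0.5 m, then the turn, a rotation vector about the tool's x, y, z normalised to -1 to 1, where 1 is 180 degrees, then the opening, from 0 (shut) to 1 (fully open). In form: [tx, ty, tz, ax, ay, az, fingers, tx, ty, tz, ax, ay, az, fingers, ...]. A call has exactly 10 rows; each row is the pose to reach, as a shift and turn from the pose commanded when the call began, along the tool's axes at that moment, turning the shorter way round; what a row does not reach only later rows make up. A row lasts 1/12 s, in which the tool goes at most 41.7 mm and 7.16 degrees, less where a joint would pass 70% of its speed; a pose out of reach is approached as far as the arm can. A call with a number of a shift or a turn outside -1 to 1 is refused whole. A call with a gripper value outside its range is refused whole. The fingers move at their own pace and stop on an object; the grip force is fixed at half the most. Time passes only in rows, so rows that repeat a pose let the fingers close, or fill a call up. It gives the time, the measured TCP pose, the force, the opening and the grip force at its end, in the units of the state.
- bot.get_obs(): the state, without advancing time (a new reading comes with each control period).
- bot.camera(name): name is "scene" or "side" or "wrist"; returns a dict with "pixels" (400x640x3 uint8, red, green, blue), "mtx" (3x3 intrinsics, pixels), "k1" (the pictures are not rectified: a ray, as slopes to the right and down, at radius r is drawn at 1 + k1 r^2 times it, then the intrinsics apply), "cam_to_world" (4x4, takes a point from camera to world coordinates); the wrist camera has in their place "hand_eye" (4x4, takes a point from camera to tool coordinates, whose origin is the TCP and whose axes are the flange's). Camera axes: x right, y up, looking along -z (the intrinsics and any distortion apply to the point x, -y, -z); pixel columns grow to the right and rows downward; lengths in m; the calibration is good to about 2 mm. A picture is of the moment at which its call begins: read the wrist's pose just before it. There is no depth.
- bot.job_done(): hands the job in; it is judged then, once.
The state is a dict: "clock": time; "joint_pos": joint angles; "joint_vel": joint speeds; "tau": joint torques, N m; "eef_pos": TCP position; "tool_rot": TCP orientation; "ft_force": force on the tool from outside, world axes, zero at the start; "ft_torque": the same for the moment, N m; "grip_width": finger opening in m; "grasp_force": force on a finger pad.
Only numpy, scipy, OpenCV 4.12 (cv2) and the standard library are available. Lean on these libraries where they do the work, as an engineer would, in place of code of your own. Each camera call takes 0.05 s, during which the arm holds its last target. There are 200 camera calls.

## Task

Put the four pieces of the lemonade set into the caddy, each in its own fitting place: the closed domed shaker upright in the narrow round well, the terracotta salt pot upright in the wide round well, the square ceramic box upright in the square well, and the ridged wooden reamer lying along the long cradle, either way round. Leave the open steel beaker and the plain wooden perch bar where they are.

Things in the scene. Friction and masses are not known exactly. Their poses are not given: they have to be found in the camera images.
- reamer: Wooden hand citrus reamer lying flat, 120 mm long: a square handle 28 x 28 mm and 68 mm long, a short neck, and a ridged pointed cone head 44 mm long, up to 28 mm across. Origin: on the underside, midway along the 120 mm; x points along it to the tip (handle spans x = -60 to +8 mm, tip at +60), z up. About 70 g.
- shaker: Stainless sugar shaker, closed, upright cylinder 40 mm in diameter with straight sides to 46 mm and a low domed top with small holes, 59 mm high in all. Origin: centre of the underside, z up. About 140 g.
- sugar_box: White ceramic square box with a fixed lid and little knob: 50 x 50 mm, straight sides to 42 mm, lid to 48 mm, knob to 57 mm. Origin: centre of the underside; x and y square to its sides, z up. About 180 g.
- salt_pot: Round terracotta salt pot with a fixed cork lid: 60 mm in diameter, straight sides to 40 mm, lid to 45 mm, cork knob to 55 mm. Origin: centre of the underside, z up. About 170 g.
- beaker: Look-alike of the shaker, not part of the set: an open-topped, empty stainless shot beaker, rim 40 mm in diameter, 55 mm high. Loose. Origin: centre of the underside, z up.
- perch: Look-alike of the reamer, not part of the set: a plain square wooden perch bar from the bird feeder, 120 x 28 x 28 mm, no head. Loose. Origin: centre of the underside; x along its length, z up.
- narrow_well: Fixed in the low dark-wood caddy tray (302 x 188 mm, 20 mm high). Narrow round well: cedar block 88 x 88 x 20 mm, one of three side by side (94 mm pitch, any order) in the far row. Origin: centre of its underside, 6 mm above the table; x, y along its sides, z up. In its top a round recess 58 mm in diameter and 15 mm deep; its floor is 5 mm above the origin, 11 mm above the table.
- wide_well: Fixed in the low dark-wood caddy tray (302 x 188 mm, 20 mm high). Wide round well: cedar block 88 x 88 x 20 mm, one of three side by side (94 mm pitch, any order) in the far row. Origin: centre of its underside, 6 mm above the table; x, y along its sides, z up. In its top a round recess 78 mm in diameter and 15 mm deep; its floor is 5 mm above the origin, 11 mm above the table.
- square_well: Fixed in the low dark-wood caddy tray (302 x 188 mm, 20 mm high). Square well: cedar block 88 x 88 x 20 mm, one of three side by side (94 mm pitch, any order) in the far row. Origin: centre of its underside, 6 mm above the table; x, y along its sides, z up. In its top a square recess 68 x 68 mm and 15 mm deep, sides along x and y; its floor is 5 mm above the origin, 11 mm above the table.
- cradle: Fixed in the low dark-wood caddy tray (302 x 188 mm, 20 mm high). Long cradle: cedar rest in the near row, 97 mm from the wells' row. Base 154 x 62 x 5 mm; corner posts and end walls 20 mm high leave a lying place 138 x 46 mm; long sides open over the middle 94 mm, for fingers. Origin: centre of its underside, 6 mm above the table; x along its length, z up; floor 5 mm above the origin.
There are look-alikes about, which are no part of the job. What is shaped like the salt_pot but turquoise is not meant. Leave any green look-alike of the sugar_box alone.

How it is judged:
By the outcome, as a careful person would: the job done as asked, in the order asked, and still so for the second after the job is handed in, with the robot touching nothing.
It also fails if it takes over 120 s, if anything falls off the work surface, if the arm or the gripper's body presses on something with over 40 N, if the wrist force passes 120 N, or if a joint passes its speed limit or range.

## Working session

There is one attempt and no reset: what is moved stays moved. The work goes in short steps, Python scripts to look and compute and a shell command to move; the robot and the scene stay as the last step left them, time stands still between calls to the robot, and variables do not carry over. Pictures are saved under pics/ and viewed, at most 14 in all, crops included, and the job is handed in when it is done.

```bash
mkdir -p pics; python3 - <<'E'
from workcell import bot
import cv2
for n in("scene","side"):
    c=bot.camera(n); cv2.imwrite(f"pics/{n}0.png",c["pixels"][:,:,::-1]); print(n,c["mtx"].tolist(),c["k1"],c["cam_to_world"].round(3).tolist())
o=bot.get_obs();print(o)
E
```

```text
scene [[463.39183835970476, 0.0, 313.5265921530501], [0.0, 463.39183835970476, 193.83239869720776], [0.0, 0.0, 1.0]] -0.12320901027271516 [[-0.617, -0.48, 0.623, 1.152], [0.787, -0.384, 0.483, 0.534], [0.008, 0.789, 0.615, 0.722], [0.0, 0.0, 0.0, 1.0]]
side [[403.98934680067026, 0.0, 318.31015126665903], [0.0, 403.98934680067026, 199.148707263763], [0.0, 0.0, 1.0]] -0.037889964370007724 [[0.708, 0.49, -0.509, 0.006], [-0.706, 0.469, -0.53, -0.439], [-0.021, 0.735, 0.678, 0.617], [0.0, 0.0, 0.0, 1.0]]
{'clock': 0.1, 'joint_pos': array([ 1.18798764e+00,  2.41348082e-01,  3.86186719e-03,  1.33522419e+00,
       -3.92974495e-06,  1.57084373e+00]), 'joint_vel': array([-2.64984196e-04, -2.31995634e-03,  2.26506199e-03, -6.77706763e-04,
        1.94682058e-03, -3.39356605e-05]), 'tau': array([ 2.03371301e-04, -3.73138440e+01,  2.53010041e+01,  1.08231290e-02,
        1.91621422e-05,  1.14343922e-05]), 'eef_pos': array([0.18656807, 0.46332091, 0.25549785]), 'tool_rot': array([ 1.90260956e-01,  9.81733086e-01, -9.39942049e-04, -1.80114171e-04]), 'ft_force': array([-0.28568773, -0.80690983, -0.17915834]), 'ft_torque': array([0.01633572, 0.00727498, 0.04080388]), 'grasp_force': 0.0, 'grip_width': 0.08540581742230918}
```

View pics/scene0.png

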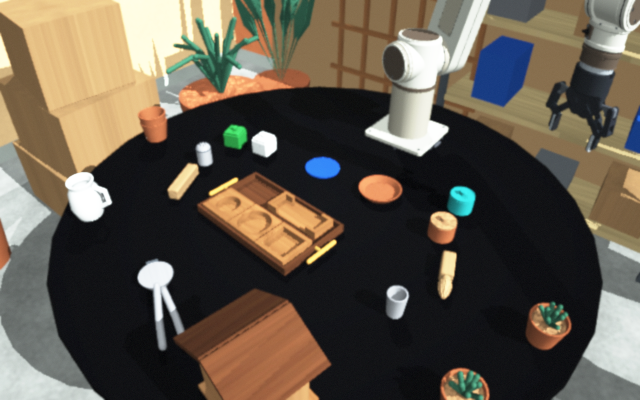

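View pics/side0.png

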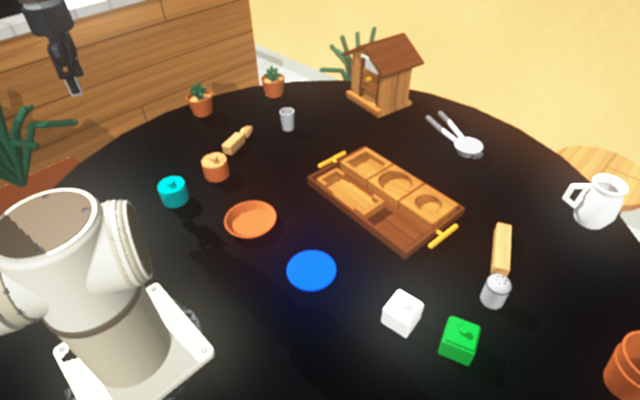

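Candidates (scene pixels):
- Shaker: (204,154) closed and domed, against the open beaker at (397,301).
- Salt pot: terracotta (442,228), against turquoise (461,201).
- Sugar box: white (264,144), against green (234,136).
- Reamer: (447,274) with a cone head, against the plain bar at (183,181).

I'll check the choices in a close crop.

```bash
cat > h.py <<'E'
import numpy as np,cv2
from workcell import bot
from scipy.spatial.transform import Rotation as R
def dist(c): return np.array([c["k1"],0,0,0,0.])
def c2w(c,o=None):
    if "cam_to_world" in c: return np.array(c["cam_to_world"])
    T=np.eye(4);T[:3,:3]=R.from_quat(o["tool_rot"]).as_matrix();T[:3,3]=o["eef_pos"];return T@np.array(c["hand_eye"])
def onplane(c,uv,z,o=None):
    T=c2w(c,o);p=cv2.undistortPoints(np.array(uv,float).reshape(-1,1,2),c["mtx"],dist(c)).reshape(-1,2)
    d=np.c_[p[:,0],-p[:,1],-np.ones(len(p))]@T[:3,:3].T
    return T[:3,3]+d*((z-T[2,3])/d[:,2])[:,None]
def proj(c,P,o=None):
    T=c2w(c,o);q=(np.array(P,float).reshape(-1,3)-T[:3,3])@T[:3,:3]
    return cv2.projectPoints(q*[1,-1,-1],np.zeros(3),np.zeros(3),c["mtx"],dist(c))[0].reshape(-1,2)
def top(c,x0,x1,y0,y1,z,s=2,o=None):
    """top-down rectified view, s px/mm; up=+x, left=+y"""
    xs=np.arange(x1,x0,-1e-3/s);ys=np.arange(y1,y0,-1e-3/s)
    X,Y=np.meshgrid(xs,ys,indexing='ij');m=proj(c,np.stack([X,Y,0*X+z],-1),o).reshape(*X.shape,2).astype(np.float32)
    return cv2.remap(c["pixels"][:,:,::-1],m,None,cv2.INTER_CUBIC)
E
python3 - <<'E'
from h import *
s=bot.camera("scene");d=bot.camera("side")
for n,a,b,z in[("shaker",(204,154),(495,291),.03),("box",(264,144),(402,312),.025),("pot",(442,228),(215,167),.025),("reamer",(447,274),(237,141),.014),("beaker",(397,301),(287,119),.028),("perch",(183,181),(502,248),.014),("caddyA",(197,208),(464,211),.02),("B",(290,270),(365,147),.02),("C",(343,227),(307,183),.02),("D",(257,173),(405,254),.02)]:
    print(n,onplane(s,a,z).round(3)[0],onplane(d,b,z).round(3)[0])
def cr(c,x,y,w,h): return cv2.resize(c["pixels"][y:y+h,x:x+w,::-1],(400,300),interpolation=cv2.INTER_CUBIC)
cv2.imwrite("pics/m1.png",np.vstack([np.hstack([cr(s,190,165,160,120),cr(d,300,140,180,120)]),np.hstack([cr(s,160,110,120,90),cr(s,370,180,120,140)])]))
E
```

```text
shaker [ 0.498 -0.355  0.03 ] [ 0.492 -0.363  0.03 ]
box [ 0.352 -0.267  0.025] [ 0.351 -0.271  0.025]
pot [0.363 0.291 0.025] [0.359 0.283 0.025]
reamer [0.474 0.358 0.014] [0.469 0.347 0.014]
beaker [0.61  0.316 0.028] [0.617 0.314 0.028]
perch [ 0.603 -0.321  0.014] [ 0.606 -0.323  0.014]
caddyA [ 0.657 -0.201  0.02 ] [ 0.639 -0.219  0.02 ]
B [0.669 0.1   0.02 ] [0.672 0.08  0.02 ]
C [0.495 0.109 0.02 ] [0.474 0.085 0.02 ]
D [ 0.463 -0.188  0.02 ] [ 0.459 -0.199  0.02 ]
```

View pics/m1.png

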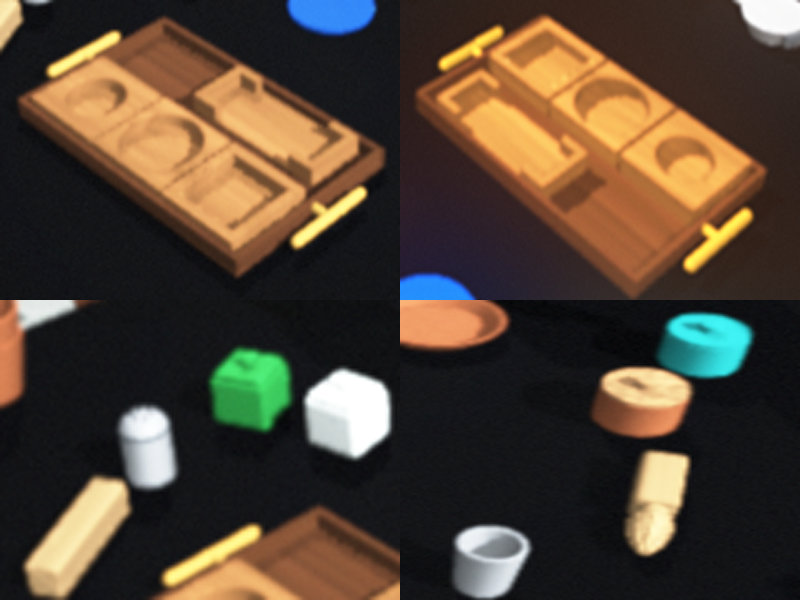

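The choices are confirmed. The shaker (bottom left, montage (148,445)) is domed, the beaker is open, the white box and terracotta pot are clear, and the reamer has a ridged head towards the viewer. The wells run narrow, wide, square from −y to +y. Next, a rectified top view of the caddy.

```bash
python3 - <<'E'
from h import *
s=bot.camera("scene");d=bot.camera("side")
a=top(s,.44,.70,-.24,.14,.026,2.1);b=top(d,.44,.70,-.24,.14,.026,2.1)
A=np.hstack([top(s,.40,.54,.28,.42,.028,1.4),top(d,.40,.54,.28,.42,.028,1.4),top(s,.28,.42,-.34,-.2,.042,1.4),top(d,.28,.42,-.34,-.2,.042,1.4)])
m=np.vstack([a[:, :798],b[:,:798]]);m=cv2.resize(m,(400,int(400*m.shape[0]/m.shape[1])));print(a.shape,m.shape,A.shape)
m=cv2.resize(np.vstack([a,b]),(400,546));A=np.vstack([A[:,:392],A[:,392:]]);A=np.pad(A,((0,546-A.shape[0]),(4,4),(0,0)))
cv2.imwrite("pics/t1.png",np.hstack([m,A]))
E
```

```text
(546, 798, 3) (547, 400, 3) (196, 784, 3)
```

View pics/t1.png

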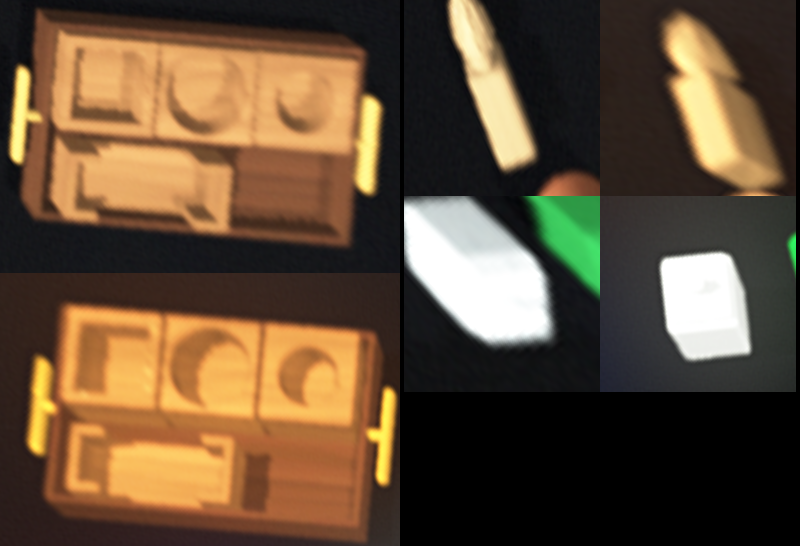

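```bash
cat >> h.py <<'E'
def rows(x,y,z,yaw):
    """yaw: world angle (deg) of tool y (closing line), mod 180; tool down. prints normalised row"""
    o=bot.get_obs();Rm=R.from_quat(o["tool_rot"]);best=None
    for k in(0,180):
        t=np.radians(yaw+k);ty=np.array([np.cos(t),np.sin(t),0]);tz=np.array([0,0,-1.]);M=np.c_[np.cross(ty,tz),ty,tz]
        v=(Rm.inv()*R.from_matrix(M)).as_rotvec()
        if best is None or np.linalg.norm(v)<np.linalg.norm(best): best=v
    d=Rm.inv().apply(np.array([x,y,z])-o["eef_pos"])
    print("row",(d/.5).round(3),(best/np.pi).round(3),"need rows %.1f"%max(np.linalg.norm(d)/.0417,np.degrees(np.linalg.norm(best))/7.16),"j",o["joint_pos"].round(2),"t",o["clock"])
E
python3 - <<'E'
from h import *
s=bot.camera("scene");d=bot.camera("side")
print("perch ends",onplane(s,[(193,165.5),(173.5,194)],.028).round(3),"green",onplane(s,(234,136),.025).round(3),onplane(d,(460,340),.025).round(3),"turq",onplane(s,(461,201),.025).round(3),onplane(d,(173,192),.025).round(3))
print(bot.camera("wrist")["hand_eye"].round(3).tolist())
rows(.46,-.04,.33,5);rows(.46,-.04,.33,-50)
E
```

```text
perch ends [[ 0.552 -0.338  0.028]
 [ 0.664 -0.28   0.028]] green [[ 0.374 -0.366  0.025]] [[ 0.374 -0.366  0.025]] turq [[0.243 0.284 0.025]] [[0.241 0.276 0.025]]
[[0.0, 0.958, 0.286, 0.073], [1.0, 0.0, -0.001, -0.001], [-0.001, 0.286, -0.958, -0.118], [0.0, 0.0, 0.0, 1.0]]
row [-0.883 -0.73  -0.147] [-0.    0.    0.35] need rows 13.9 j [ 1.19  0.24  0.    1.34 -0.    1.57] t 0.45
row [-0.883 -0.73  -0.147] [-0.    -0.    -0.344] need rows 13.9 j [ 1.19  0.24  0.    1.34 -0.    1.57] t 0.45
```

```bash
python3 -m pendant '[-0.5,-0.36,-0.08,0,0,0.2,1,-0.5,-0.36,-0.08,0,0,0.2,1,-0.5,-0.36,-0.08,0,0,0.2,1,-0.5,-0.36,-0.08,0,0,0.2,1,-0.5,-0.36,-0.08,0,0,0.2,1,-0.5,-0.36,-0.08,0,0,0.2,1,-0.5,-0.36,-0.08,0,0,0.2,1,-0.5,-0.36,-0.08,0,0,0.2,1,-0.5,-0.36,-0.08,0,0,0.2,1,-0.5,-0.36,-0.08,0,0,0.2,1]'; python3 -c "
from h import *
rows(.54,0,.32,5)"
```

```text
clock: 1.28
eef_pos: [0.352, 0.2027, 0.2966]
tool_rot: [0.486, 0.874, 0.0, 0.0]
ft_force: [-0.5, 0.8, -0.5]
grip_width: 0.0852
grasp_force: 0.0
row [-0.543  0.105 -0.047] [ 0.    -0.     0.149] need rows 6.7 j [ 0.52  0.04 -0.13  1.4   0.    1.54] t 1.2833
```

```bash
python3 -m pendant '[-0.54,0.105,-0.047,0,0,0.149,1,-0.54,0.105,-0.047,0,0,0.149,1,-0.54,0.105,-0.047,0,0,0.149,1,-0.54,0.105,-0.047,0,0,0.149,1,-0.54,0.105,-0.047,0,0,0.149,1,-0.54,0.105,-0.047,0,0,0.149,1,-0.54,0.105,-0.047,0,0,0.149,1,-0.54,0.105,-0.047,0,0,0.149,1,-0.54,0.105,-0.047,0,0,0.149,1,-0.54,0.105,-0.047,0,0,0.149,1]'; python3 - <<'E'
from h import *
o=bot.get_obs();c=bot.camera("wrist")
w=top(c,.43,.71,-.24,.14,.026,2.1,o)
print(o["eef_pos"],o["joint_vel"].round(3),w.shape)
cv2.imwrite("pics/w1.png",w)
rows(.45,-.30,.25,-60);rows(.45,-.30,.25,-90)
E
```

```text
clock: 2.12
eef_pos: [0.5387, 0.0039, 0.3192]
tool_rot: [0.673, 0.739, -0.0, -0.001]
ft_force: [-0.6, 0.4, -0.7]
grip_width: 0.085
grasp_force: 0.0
[0.5387473  0.00388528 0.31916872] [ 0.015 -0.022 -0.013 -0.    -0.002  0.   ] (588, 798, 3)
row [-0.589 -0.233  0.139] [-0.     0.     0.363] need rows 9.1 j [0.01 0.3  0.25 1.52 0.   1.48] t 2.1667
row [-0.589 -0.233  0.139] [-0.   -0.   -0.47] need rows 11.8 j [0.01 0.3  0.25 1.52 0.   1.48] t 2.1667
```

View pics/w1.png

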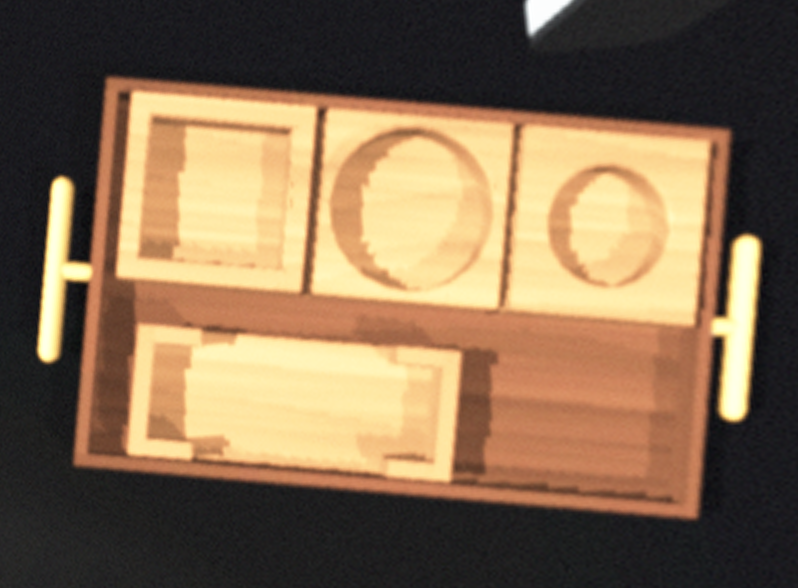

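The wells and cradle are now measured:

| Place | x | y |
|---|---|---|
| Narrow well | .603 | −.150 |
| Wide well | .611 | −.057 |
| Square well | .619 | .035 |
| Cradle | .519 | 0 |

The x' axis points at −5°. Next, the shaker.

```bash
python3 -c "
from h import *
rows(.495,-.359,.22,-60)"
```

```text
row [-0.715 -0.155  0.199] [-0.     0.     0.363] need rows 9.1 j [0.01 0.3  0.25 1.52 0.   1.48] t 2.1667
```

```bash
python3 -m pendant '[-0.715,-0.155,0.199,0,0,0.363,1,-0.715,-0.155,0.199,0,0,0.363,1,-0.715,-0.155,0.199,0,0,0.363,1,-0.715,-0.155,0.199,0,0,0.363,1,-0.715,-0.155,0.199,0,0,0.363,1,-0.715,-0.155,0.199,0,0,0.363,1,-0.715,-0.155,0.199,0,0,0.363,1,-0.715,-0.155,0.199,0,0,0.363,1,-0.715,-0.155,0.199,0,0,0.363,1,-0.715,-0.155,0.199,0,0,0.363,1]'; python3 - <<'E'
from h import *
o=bot.get_obs();c=bot.camera("wrist")
print(o["eef_pos"])
a=top(c,.40,.60,-.46,-.26,.046,2,o);b=c["pixels"][:,:,::-1]
cv2.imwrite("pics/w2.png",np.hstack([a,cv2.resize(b,(400,250))]) if 0 else np.hstack([a,np.pad(cv2.resize(b,(400,250)),((0,150),(0,0),(0,0)))]))
rows(.495,-.359,.042,-60)
E
```

```text
clock: 3.0
eef_pos: [0.4928, -0.3643, 0.2178]
tool_rot: [0.967, 0.254, -0.002, -0.0]
ft_force: [-0.1, 1.2, -0.3]
grip_width: 0.085
grasp_force: 0.0
[ 0.49279442 -0.36429063  0.21777624]
row [ 0.007 -0.003  0.353] [-0.001  0.001 -0.002] need rows 4.2 j [-0.63  0.48  0.26  1.35 -0.    1.99] t 3.05
```

View pics/w2.png

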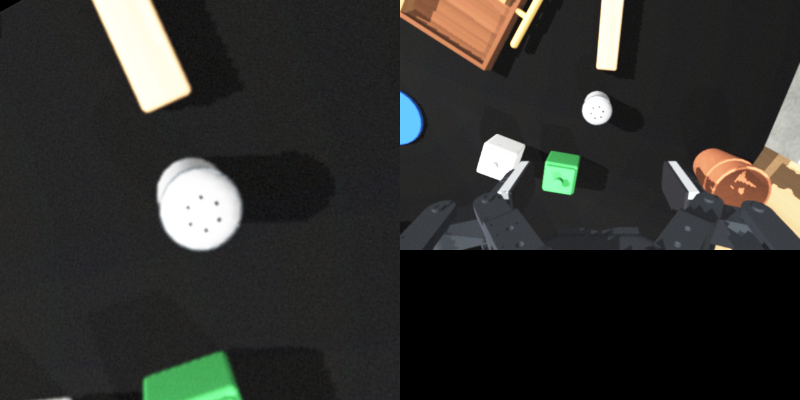

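The shaker centre is at crop (201,207), world (.496,−.360). The perch end is clear of the closing line. Descending and gripping.

```bash
python3 -m pendant '[0.008,-0.002,0.35,0,0,0,1,0.008,-0.002,0.35,0,0,0,1,0.008,-0.002,0.35,0,0,0,1,0.008,-0.002,0.35,0,0,0,1,0.008,-0.002,0.35,0,0,0,1,0.008,-0.002,0.35,0,0,0,1,0.008,-0.002,0.35,0,0,0,0,0.008,-0.002,0.35,0,0,0,0,0.008,-0.002,0.35,0,0,0,0,0.008,-0.002,0.35,0,0,0,0]'; python3 -c "
from h import *
rows(.496,-.360,.042,-60)"
```

```text
clock: 3.88
eef_pos: [0.4995, -0.3588, 0.0484]
tool_rot: [0.966, 0.258, 0.002, 0.002]
ft_force: [1.7, -0.7, 34.9]
grip_width: 0.0387
grasp_force: 37.2
row [-0.007 -0.001  0.013] [ 0.002 -0.001 -0.   ] need rows 0.2 j [-0.62  0.62  0.02  0.96  0.    2.  ] t 3.8833
```

```bash
python3 -m pendant '[0,0,-0.02,0,0,0,0,0,0,-0.04,0,0,0,0,0,0,-0.1,0,0,0,0,0,0,-0.2,0,0,0,0,0,0,-0.26,0,0,0,0,0,0,-0.26,0,0,0,0,0,0,-0.26,0,0,0,0,0,0,-0.26,0,0,0,0,0,0,-0.26,0,0,0,0,0,0,-0.26,0,0,0,0]'; python3 - <<'E'
from h import *
o=bot.get_obs();c=bot.camera("wrist")
cv2.imwrite("pics/w3.png",cv2.resize(c["pixels"][:,:,::-1],(480,300)))
rows(.603,-.150,.18,-60);rows(.603,-.150,.18,-5)
E
```

```text
clock: 4.72
eef_pos: [0.4968, -0.3571, 0.1736]
tool_rot: [0.966, 0.258, -0.001, -0.001]
ft_force: [0.0, -0.9, -1.5]
grip_width: 0.0382
grasp_force: 60.5
row [ 0.391 -0.253 -0.013] [-0.001  0.    -0.001] need rows 5.6 j [-0.62  0.51  0.18  1.25  0.    2.  ] t 4.7667
row [ 0.391 -0.253 -0.013] [-0.001 -0.    -0.306] need rows 7.7 j [-0.62  0.51  0.18  1.25  0.    2.  ] t 4.7667
```

View pics/w3.png

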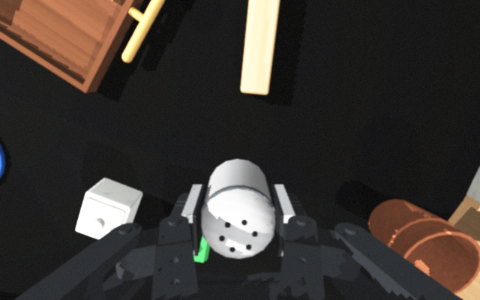

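```bash
python3 -m pendant '[0.391,-0.253,-0.01,0,0,0,0,0.391,-0.253,-0.01,0,0,0,0,0.391,-0.253,-0.01,0,0,0,0,0.391,-0.253,-0.01,0,0,0,0,0.391,-0.253,-0.01,0,0,0,0,0.391,-0.253,-0.01,0,0,0,0,0.391,-0.253,-0.01,0,0,0,0,0.391,-0.253,-0.01,0,0,0,0,0.391,-0.253,-0.01,0,0,0,0,0.391,-0.253,-0.01,0,0,0,0]'; python3 - <<'E'
from h import *
rows(.603,-.150,.080,-60);rows(.603,-.150,.061,-60)
E
```

```text
clock: 5.6
eef_pos: [0.6033, -0.1517, 0.1796]
tool_rot: [0.966, 0.257, -0.001, -0.0]
ft_force: [0.7, -0.7, -0.9]
grip_width: 0.038
grasp_force: 60.6
row [ 0.001 -0.003  0.199] [-0.     0.    -0.001] need rows 2.4 j [-0.25  0.52  0.22  1.27 -0.    2.38] t 5.6
row [ 0.001 -0.003  0.237] [-0.     0.    -0.001] need rows 2.8 j [-0.25  0.52  0.22  1.27 -0.    2.38] t 5.6
```

```bash
python3 -m pendant '[0.001,-0.002,0.08,0,0,0,0,0.001,-0.002,0.15,0,0,0,0,0.001,-0.002,0.2,0,0,0,0,0.001,-0.002,0.22,0,0,0,0,0.001,-0.002,0.234,0,0,0,0,0.001,-0.002,0.237,0,0,0,0,0.001,-0.002,0.237,0,0,0,0,0.001,-0.002,0.237,0,0,0,0,0.001,-0.002,0.237,0,0,0,0,0.001,-0.002,0.237,0,0,0,0]'
```

```text
clock: 6.43
eef_pos: [0.6051, -0.1497, 0.0634]
tool_rot: [0.966, 0.258, 0.001, 0.001]
ft_force: [0.0, 1.2, -1.1]
grip_width: 0.038
grasp_force: 60.5
```

```bash
python3 -m pendant '[0,0,0.004,0,0,0,0,0,0,0.008,0,0,0,0,0,0,0.008,0,0,0,0,0,0,0.008,0,0,0,0.8,0,0,0.008,0,0,0,0.8,0,0,0.008,0,0,0,0.8,0,0,0.008,0,0,0,0.8,0,0,-0.05,0,0,0,0.8,0,0,-0.13,0,0,0,1,0,0,-0.2,0,0,0,1]'; python3 - <<'E'
from h import *
rows(.38,.24,.25,50);rows(.361,.287,.2,50)
E
```

```text
clock: 7.27
eef_pos: [0.6033, -0.1493, 0.1621]
tool_rot: [0.966, 0.258, -0.001, -0.001]
ft_force: [1.8, -0.4, 0.6]
grip_width: 0.085
grasp_force: 0.0
row [ 0.001 -0.898 -0.174] [-0.     0.001  0.388] need rows 11.0 j [-0.24  0.53  0.19  1.23 -0.    2.38] t 7.2667
row [ 0.015 -0.998 -0.074] [-0.     0.001  0.388] need rows 12.0 j [-0.24  0.53  0.19  1.23 -0.    2.38] t 7.2667
```

```bash
python3 - <<'E'
from h import *
rows(.45,.12,.24,10)
E
```

```text
row [ 0.002 -0.62  -0.155] [-0.001  0.    -0.389] need rows 9.8 j [-0.24  0.53  0.19  1.23 -0.    2.38] t 7.2667
```

```bash
python3 -m pendant '[0,-0.62,-0.155,0,0,-0.389,1,0,-0.62,-0.155,0,0,-0.389,1,0,-0.62,-0.155,0,0,-0.389,1,0,-0.62,-0.155,0,0,-0.389,1,0,-0.62,-0.155,0,0,-0.389,1,0,-0.62,-0.155,0,0,-0.389,1,0,-0.62,-0.155,0,0,-0.389,1,0,-0.62,-0.155,0,0,-0.389,1,0,-0.62,-0.155,0,0,-0.389,1,0,-0.62,-0.155,0,0,-0.389,1]'; python3 - <<'E'
from h import *
rows(.361,.285,.22,80)
E
```

```text
clock: 8.1
eef_pos: [0.4488, 0.121, 0.2401]
tool_rot: [0.64, 0.769, 0.001, 0.0]
ft_force: [-1.4, 0.7, -0.2]
grip_width: 0.0857
grasp_force: 0.0
row [ 0.354 -0.113  0.04 ] [ 0.     0.    -0.386] need rows 9.7 j [ 0.26  0.18 -0.12  1.27 -0.    1.65] t 8.1
```

```bash
python3 -m pendant '[0.354,-0.113,0.04,0,0,-0.386,1,0.354,-0.113,0.04,0,0,-0.386,1,0.354,-0.113,0.04,0,0,-0.386,1,0.354,-0.113,0.04,0,0,-0.386,1,0.354,-0.113,0.04,0,0,-0.386,1,0.354,-0.113,0.04,0,0,-0.386,1,0.354,-0.113,0.04,0,0,-0.386,1,0.354,-0.113,0.04,0,0,-0.386,1,0.354,-0.113,0.04,0,0,-0.386,1,0.354,-0.113,0.04,0,0,-0.386,1]'; python3 - <<'E'
from h import *
o=bot.get_obs();c=bot.camera("wrist")
print(o["eef_pos"])
a=top(c,.28,.54,.16,.42,.04,1.5,o)
s=bot.camera("scene")["pixels"][165:285,190:350,::-1]
cv2.imwrite("pics/w4.png",np.hstack([a,cv2.resize(s,(400,390))]))
rows(.361,.287,.042,80)
E
```

```text
clock: 8.93
eef_pos: [0.3631, 0.284, 0.2191]
tool_rot: [0.089, 0.996, -0.0, -0.0]
ft_force: [0.1, -0.4, -0.1]
grip_width: 0.0852
grasp_force: 0.0
[0.36313934 0.28399993 0.21912834]
row [0.005 0.005 0.354] [-0.    -0.    -0.003] need rows 4.2 j [ 0.66  0.18 -0.16  1.22 -0.    0.85] t 9.0333
```

View pics/w4.png

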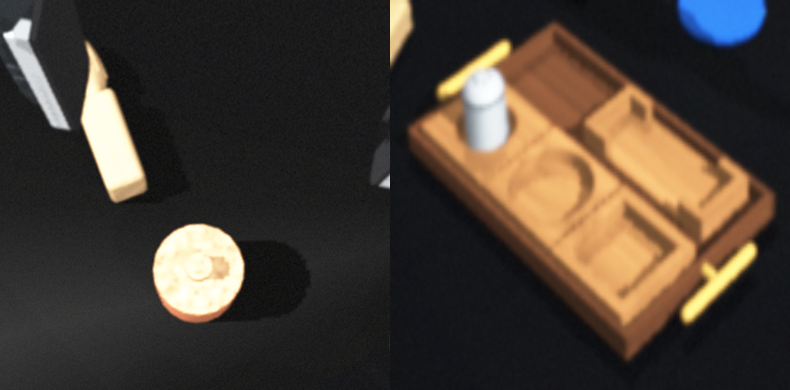

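The shaker stands in the narrow well. The pot centre is at crop (199,270), world (.360,.287), and the fingers clear the reamer. Descending.

```bash
python3 -m pendant '[0.005,0.006,0.352,0,0,0,1,0.005,0.006,0.352,0,0,0,1,0.005,0.006,0.352,0,0,0,1,0.005,0.006,0.352,0,0,0,1,0.005,0.006,0.352,0,0,0,1,0.005,0.006,0.352,0,0,0,1,0.005,0.006,0.352,0,0,0,0,0.005,0.006,0.352,0,0,0,0,0.005,0.006,0.352,0,0,0,0,0.005,0.006,0.352,0,0,0,0]'; python3 -c "
from h import *
rows(.360,.287,.042,80)"
```

```text
clock: 9.87
eef_pos: [0.3636, 0.289, 0.0463]
tool_rot: [0.093, 0.996, 0.002, 0.002]
ft_force: [-0.3, 0.2, 6.7]
grip_width: 0.0581
grasp_force: 64.9
row [ 0.006 -0.005  0.009] [ 0.002  0.001 -0.003] need rows 0.1 j [ 0.67  0.38 -0.42  0.77 -0.    0.86] t 9.8667
```

```bash
python3 -m pendant '[0,0,-0.02,0,0,0,0,0,0,-0.06,0,0,0,0,0,0,-0.14,0,0,0,0,0,0,-0.22,0,0,0,0,0,0,-0.28,0,0,0.04,0,0,0,-0.28,0,0,0.08,0,0,0,-0.28,0,0,0.12,0,0,0,-0.28,0,0,0.16,0,0,0,-0.28,0,0,0.2,0,0,0,-0.28,0,0,0.24,0]'; python3 -c "
from h import *
rows(.611,-.057,.185,-5)"
```

```text
clock: 10.7
eef_pos: [0.3617, 0.2875, 0.1849]
tool_rot: [0.454, 0.891, 0.001, 0.001]
ft_force: [0.1, -0.1, -1.6]
grip_width: 0.0578
grasp_force: 65.1
row [-0.85  -0.003 -0.   ] [ 0.001 -0.     0.228] need rows 10.2 j [ 0.67  0.21 -0.23  1.13  0.    1.61] t 10.7
```

```bash
python3 -m pendant '[-0.82,-0.003,0,0,0,0.228,0,-0.82,-0.003,0,0,0,0.228,0,-0.82,-0.003,0,0,0,0.228,0,-0.82,-0.003,0,0,0,0.228,0,-0.82,-0.003,0,0,0,0.228,0,-0.82,-0.003,0,0,0,0.228,0,-0.82,-0.003,0,0,0,0.228,0,-0.82,-0.003,0,0,0,0.228,0,-0.82,-0.003,0,0,0,0.228,0,-0.82,-0.003,0,0,0,0.228,0]'; python3 -c "
from h import *
rows(.611,-.057,.057,-5)"
```

```text
clock: 11.53
eef_pos: [0.6053, -0.0463, 0.1849]
tool_rot: [0.736, 0.677, 0.001, 0.001]
ft_force: [0.9, 1.0, -2.2]
grip_width: 0.0576
grasp_force: 65.1
row [-0.02   0.012  0.256] [0.001 0.    0.002] need rows 3.1 j [-0.08  0.49  0.18  1.26 -0.    1.58] t 11.5333
```

```bash
python3 -m pendant '[-0.025,0.006,0,0,0,0,0,-0.025,0.006,0.05,0,0,0,0,-0.025,0.006,0.1,0,0,0,0,-0.025,0.006,0.15,0,0,0,0,-0.025,0.006,0.18,0,0,0,0,-0.025,0.006,0.18,0,0,0,0,-0.025,0.006,0.18,0,0,0,0,-0.025,0.006,0.18,0,0,0,0,-0.025,0.006,0.18,0,0,0,0,-0.025,0.006,0.18,0,0,0,0]'; python3 -c "
from h import *
rows(.611,-.057,.057,-5)"
```

```text
clock: 12.37
eef_pos: [0.607, -0.0561, 0.0954]
tool_rot: [0.735, 0.678, 0.001, 0.001]
ft_force: [0.3, -0.5, -2.8]
grip_width: 0.0581
grasp_force: 65.3
row [-0.001  0.008  0.077] [ 0.001 -0.     0.002] need rows 0.9 j [-0.09  0.56  0.05  1.06  0.    1.56] t 12.3667
```

Lower slowly, release and rise.

```bash
python3 -m pendant '[-0.001,0.007,0.03,0,0,0,0,-0.001,0.007,0.06,0,0,0,0,-0.001,0.007,0.074,0,0,0,0,-0.001,0.007,0.078,0,0,0,0,-0.001,0.007,0.078,0,0,0,1,-0.001,0.007,0.078,0,0,0,1,-0.001,0.007,0.078,0,0,0,1,-0.001,0.007,0.078,0,0,0,1,-0.001,0.007,-0.02,0,0,0,1,-0.001,0.007,-0.1,0,0,0,1]'; python3 -c "
from h import *
rows(.351,-.269,.23,-5);rows(.351,-.269,.23,-40)"
```

```text
clock: 13.2
eef_pos: [0.6064, -0.0567, 0.135]
tool_rot: [0.735, 0.678, -0.003, -0.003]
ft_force: [1.4, -0.0, 0.5]
grip_width: 0.0857
grasp_force: 0.0
row [-0.464 -0.477 -0.186] [-0.003 -0.     0.002] need rows 8.3 j [-0.09  0.53  0.12  1.16  0.    1.56] t 13.2
row [-0.464 -0.477 -0.186] [-0.003  0.001  0.197] need rows 8.3 j [-0.09  0.53  0.12  1.16  0.    1.56] t 13.2
```

```bash
python3 -m pendant '[0,0,-0.08,0,0,0,1,-0.464,-0.477,-0.19,0,0,-0.06,1,-0.464,-0.477,-0.19,0,0,-0.06,1,-0.464,-0.477,-0.19,0,0,-0.06,1,-0.464,-0.477,-0.19,0,0,-0.06,1,-0.464,-0.477,-0.19,0,0,-0.06,1,-0.464,-0.477,-0.19,0,0,-0.06,1,-0.464,-0.477,-0.19,0,0,-0.06,1,-0.464,-0.477,-0.19,0,0,-0.06,1,-0.464,-0.477,-0.19,0,0,-0.06,1]'; python3 - <<'E'
from h import *
o=bot.get_obs();c=bot.camera("wrist")
print(o["eef_pos"],o["joint_vel"].round(2))
a=top(c,.27,.43,-.35,-.19,.045,2.5,o)
s=bot.camera("scene")["pixels"][165:285,190:350,::-1]
cv2.imwrite("pics/w5.png",np.hstack([a,cv2.resize(s,(400,400))]))
rows(.351,-.269,.043,6)
E
```

```text
clock: 14.03
eef_pos: [0.3488, -0.2724, 0.2342]
tool_rot: [0.671, 0.742, -0.001, 0.001]
ft_force: [0.8, -0.5, 0.3]
grip_width: 0.0855
grasp_force: 0.0
[ 0.34878974 -0.27244215  0.23420502] [-0.02  0.01  0.01 -0.02  0.07 -0.02]
row [ 0.003 -0.002  0.381] [ 0.  0. -0.] need rows 4.6 j [-0.66  0.14 -0.18  1.25  0.    0.81] t 14.1333
```

View pics/w5.png

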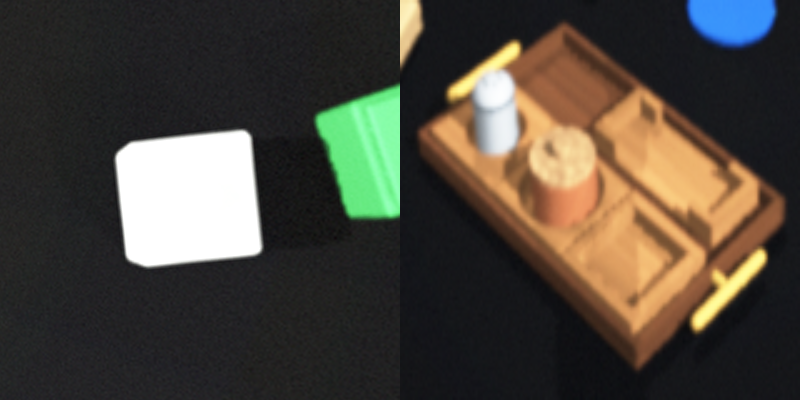

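The pot is in the wide well. The white box centre is at crop (194,198), world (.351,−.268), yaw 6°, and the green one is clear of the closing line.

```bash
python3 -m pendant '[0,-0.001,0.382,0,0,0,1,0,-0.001,0.382,0,0,0,1,0,-0.001,0.382,0,0,0,1,0,-0.001,0.382,0,0,0,1,0,-0.001,0.382,0,0,0,1,0,-0.001,0.382,0,0,0,1,0,-0.001,0.382,0,0,0,0,0,-0.001,0.382,0,0,0,0,0,-0.001,0.382,0,0,0,0,0,-0.001,0.382,0,0,0,0]'; python3 -c "
from h import *
rows(.351,-.268,.042,6)"
```

```text
clock: 14.97
eef_pos: [0.3544, -0.2703, 0.044]
tool_rot: [0.668, 0.744, 0.0, 0.003]
ft_force: [0.4, -1.2, 1.7]
grip_width: 0.0487
grasp_force: 63.2
row [ 0.005 -0.006  0.004] [0.001 0.001 0.001] need rows 0.1 j [-0.65  0.35 -0.47  0.75  0.    0.81] t 14.9667
```

```bash
python3 -m pendant '[0,0,-0.02,0,0,0,0,0,0,-0.06,0,0,0,0,0,0,-0.14,0,0,0,0,0,0,-0.22,0,0,0,0,0,0,-0.3,0,0,0.02,0,0,0,-0.3,0,0,0.04,0,0,0,-0.3,0,0,0.061,0,0,0,-0.3,0,0,0.061,0,0,0,-0.3,0,0,0.061,0,0,0,-0.3,0,0,0.061,0]'; python3 -c "
from h import *
rows(.619,.035,.195,-5)"
```

```text
clock: 15.8
eef_pos: [0.3521, -0.2689, 0.1919]
tool_rot: [0.736, 0.677, 0.0, 0.0]
ft_force: [0.2, -0.1, -3.0]
grip_width: 0.0486
grasp_force: 63.0
row [ 0.65   0.482 -0.006] [0.    0.    0.002] need rows 9.7 j [-0.65  0.17 -0.26  1.14  0.    1.  ] t 15.8
```

```bash
python3 -m pendant '[0.65,0.482,0,0,0,0.002,0,0.65,0.482,0,0,0,0.002,0,0.65,0.482,0,0,0,0.002,0,0.65,0.482,0,0,0,0.002,0,0.65,0.482,0,0,0,0.002,0,0.65,0.482,0,0,0,0.002,0,0.65,0.482,0,0,0,0.002,0,0.65,0.482,0,0,0,0.002,0,0.65,0.482,0,0,0,0.002,0,0.65,0.482,0,0,0,0.002,0]'; python3 -m pendant '[0,0,0.05,0,0,0,0,0,0,0.1,0,0,0,0,0,0,0.15,0,0,0,0,0,0,0.19,0,0,0,0,0,0,0.2,0,0,0,0,0,0,0.2,0,0,0,0,0,0,0.2,0,0,0,0,0,0,0.2,0,0,0,0,0,0,0.2,0,0,0,0,0,0,0.2,0,0,0,0]'; python3 -c "
from h import *
rows(.619,.035,.055,-5)"
```

```text
clock: 16.63
eef_pos: [0.6212, 0.0379, 0.1905]
tool_rot: [0.737, 0.676, 0.0, -0.0]
ft_force: [0.9, -0.3, -2.2]
grip_width: 0.0488
grasp_force: 62.9
clock: 17.47
eef_pos: [0.6206, 0.0346, 0.0934]
tool_rot: [0.738, 0.675, 0.001, 0.001]
ft_force: [0.0, 0.3, -2.7]
grip_width: 0.0487
grasp_force: 62.9
row [ 0.    -0.004  0.077] [ 0.001 -0.    -0.001] need rows 0.9 j [ 0.06  0.58  0.09  1.07 -0.    1.72] t 17.4667
```

```bash
python3 -m pendant '[0,-0.003,0.03,0,0,0,0,0,-0.003,0.06,0,0,0,0,0,-0.003,0.074,0,0,0,0,0,-0.003,0.078,0,0,0,0,0,-0.003,0.078,0,0,0,1,0,-0.003,0.078,0,0,0,1,0,-0.003,0.078,0,0,0,1,0,-0.003,0.078,0,0,0,1,0,-0.003,-0.02,0,0,0,1,0,-0.003,-0.1,0,0,0,1]'; python3 -c "
from h import *
rows(.44,.31,.22,30)"
```

```text
clock: 18.3
eef_pos: [0.6154, 0.0346, 0.1333]
tool_rot: [0.738, 0.675, -0.003, -0.003]
ft_force: [1.3, 0.2, -0.2]
grip_width: 0.0853
grasp_force: 0.0
row [ 0.517 -0.4   -0.171] [-0.003 -0.    -0.195] need rows 8.1 j [ 0.06  0.55  0.14  1.17 -0.    1.72] t 18.3
```

```bash
python3 -m pendant '[0,0,-0.08,0,0,0,1,0.34,-0.2,-0.18,0,0,-0.34,1,0.34,-0.2,-0.18,0,0,-0.34,1,0.34,-0.2,-0.18,0,0,-0.34,1,0.34,-0.2,-0.18,0,0,-0.34,1,0.34,-0.2,-0.18,0,0,-0.34,1,0.34,-0.2,-0.18,0,0,-0.34,1,0.34,-0.2,-0.18,0,0,-0.34,1,0.34,-0.2,-0.18,0,0,-0.34,1,0.34,-0.2,-0.18,0,0,-0.34,1]'; python3 -c "
from h import *
rows(.45,.345,.2,109)"
```

```text
clock: 19.13
eef_pos: [0.5336, 0.2137, 0.2263]
tool_rot: [0.289, 0.957, 0.0, 0.0]
ft_force: [-0.1, -0.1, -0.3]
grip_width: 0.0856
grasp_force: 0.0
row [0.284 0.126 0.052] [ 0.     0.    -0.292] need rows 7.3 j [ 0.38  0.4   0.15  1.32 -0.    0.97] t 19.1333
```

```bash
python3 -m pendant '[0.284,0.126,0.052,0,0,-0.292,1,0.284,0.126,0.052,0,0,-0.292,1,0.284,0.126,0.052,0,0,-0.292,1,0.284,0.126,0.052,0,0,-0.292,1,0.284,0.126,0.052,0,0,-0.292,1,0.284,0.126,0.052,0,0,-0.292,1,0.284,0.126,0.052,0,0,-0.292,1,0.284,0.126,0.052,0,0,-0.292,1,0.284,0.126,0.052,0,0,-0.292,1,0.284,0.126,0.052,0,0,-0.292,1]'; python3 - <<'E'
from h import *
o=bot.get_obs();c=bot.camera("wrist")
print(o["eef_pos"],o["joint_vel"].round(2))
a=top(c,.38,.56,.27,.43,.028,2.3,o)
s=bot.camera("scene")["pixels"][165:285,190:350,::-1]
cv2.imwrite("pics/w6.png",np.hstack([a,cv2.resize(s,(400,a.shape[0]))]));print(a.shape)
rows(.465,.349,.03,109)
E
```

```text
clock: 19.97
eef_pos: [0.4512, 0.3447, 0.2001]
tool_rot: [-0.161, 0.987, 0.0, 0.0]
ft_force: [0.6, -0.3, -0.6]
grip_width: 0.0855
grasp_force: 0.0
[0.45116448 0.34471491 0.2000863 ] [-0. -0. -0.  0. -0.  0.]
(415, 368, 3)
row [-0.029 -0.     0.34 ] [ 0.     0.    -0.003] need rows 4.1 j [ 0.65  0.4   0.09  1.25 -0.    0.33] t 20.0667
```

View pics/w6.png

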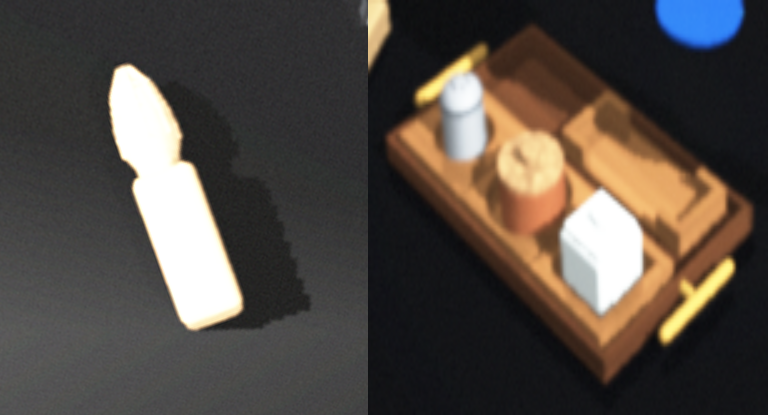

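The box is in the square well. The reamer's handle runs from (216,319) to (165,171) in the crop with its axis at 19°, so I'll grasp at (.470,.353), yaw 109°, with the fingers pre-closed to about 42 mm.

```bash
python3 -m pendant '[-0.042,0.003,0.1,0,0,0,0.5,-0.042,0.003,0.18,0,0,0,0.5,-0.042,0.003,0.25,0,0,0,0.5,-0.042,0.003,0.31,0,0,0,0.5,-0.042,0.003,0.342,0,0,0,0.5,-0.042,0.003,0.342,0,0,0,0.5,-0.042,0.003,0.342,0,0,0,0,-0.042,0.003,0.342,0,0,0,0,-0.042,0.003,0.342,0,0,0,0,-0.042,0.003,0.342,0,0,0,0]'; python3 -c "
from h import *
rows(.4704,.353,.028,109)"
```

```text
clock: 20.9
eef_pos: [0.4709, 0.353, 0.0296]
tool_rot: [-0.162, 0.987, 0.0, 0.0]
ft_force: [0.9, 0.9, -0.7]
grip_width: 0.0271
grasp_force: 61.4
row [0.001 0.    0.003] [ 0.     0.    -0.002] need rows 0.1 j [ 0.64  0.6  -0.08  0.89 -0.    0.32] t 20.9
```

```bash
python3 -m pendant '[0,0,-0.02,0,0,0,0,0,0,-0.08,0,0,0,0,0,0,-0.16,0,0,0.03,0,0,0,-0.24,0,0,0.07,0,0,0,-0.3,0,0,0.11,0,0,0,-0.3,0,0,0.15,0,0,0,-0.3,0,0,0.19,0,0,0,-0.3,0,0,0.23,0,0,0,-0.3,0,0,0.27,0,0,0,-0.3,0,0,0.3,0]'; python3 -c "
from h import *
rows(.5197,.0085,.18,-5)"
```

```text
clock: 21.73
eef_pos: [0.4705, 0.3528, 0.1804]
tool_rot: [0.307, 0.952, 0.001, 0.0]
ft_force: [0.3, -0.8, -0.5]
grip_width: 0.0267
grasp_force: 61.6
row [-0.482 -0.502  0.   ] [ 0.    -0.     0.329] need rows 8.3 j [ 0.64  0.45  0.11  1.23 -0.    1.27] t 21.7333
```

```bash
python3 -m pendant '[-0.482,-0.502,0,0,0,0.329,0,-0.482,-0.502,0,0,0,0.329,0,-0.482,-0.502,0,0,0,0.329,0,-0.482,-0.502,0,0,0,0.329,0,-0.482,-0.502,0,0,0,0.329,0,-0.482,-0.502,0,0,0,0.329,0,-0.482,-0.502,0,0,0,0.329,0,-0.482,-0.502,0,0,0,0.329,0,-0.482,-0.502,0,0,0,0.329,0,-0.482,-0.502,0,0,0,0.329,0]'; python3 -m pendant '[0,0,0.05,0,0,0,0,0,0,0.1,0,0,0,0,0,0,0.15,0,0,0,0,0,0,0.19,0,0,0,0,0,0,0.2,0,0,0,0,0,0,0.2,0,0,0,0,0,0,0.2,0,0,0,0,0,0,0.2,0,0,0,0,0,0,0.2,0,0,0,0,0,0,0.2,0,0,0,0]'; python3 - <<'E'
from h import *
o=bot.get_obs();c=bot.camera("wrist")
a=top(c,.44,.60,-.12,.12,.03,2,o)
b=bot.camera("side")["pixels"][130:260,290:480,::-1]
cv2.imwrite("pics/w7.png",np.hstack([a,cv2.resize(b,(320,a.shape[0]))]))
rows(.5197,.0085,.0416,-5)
E
```

```text
clock: 22.57
eef_pos: [0.5222, 0.0047, 0.1802]
tool_rot: [0.737, 0.676, 0.0, 0.001]
ft_force: [1.4, -0.0, -0.9]
grip_width: 0.0267
grasp_force: 61.6
clock: 23.4
eef_pos: [0.5227, 0.0087, 0.0804]
tool_rot: [0.735, 0.678, 0.001, 0.001]
ft_force: [-0.2, -0.9, -1.8]
grip_width: 0.0266
grasp_force: 61.6
row [-0.001 -0.005  0.076] [ 0.    -0.     0.002] need rows 0.9 j [ 0.02  0.43 -0.22  0.92 -0.    1.67] t 23.5
```

View pics/w7.png

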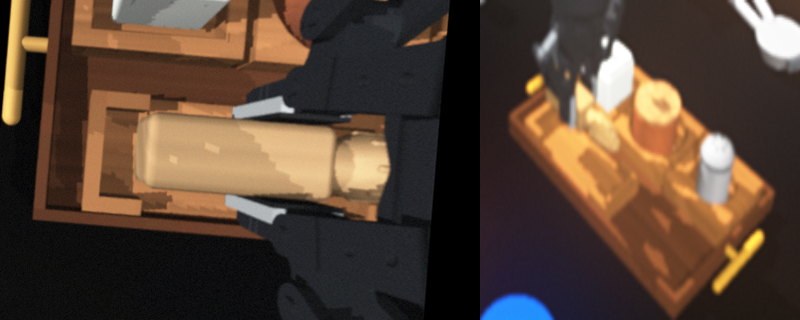

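```bash
python3 -m pendant '[-0.001,-0.005,0.03,0,0,0,0,-0.001,-0.005,0.06,0,0,0,0,-0.001,-0.005,0.07,0,0,0,0,-0.001,-0.005,0.074,0,0,0,0,-0.001,-0.005,0.075,0,0,0,0,-0.001,-0.005,0.075,0,0,0,0,-0.001,-0.005,0.075,0,0,0,0,-0.001,-0.005,0.075,0,0,0,0,-0.001,-0.005,0.075,0,0,0,0,-0.001,-0.005,0.075,0,0,0,0]'
```

```text
clock: 24.33
eef_pos: [0.5194, 0.0083, 0.0419]
tool_rot: [0.735, 0.678, 0.0, 0.0]
ft_force: [0.2, 0.5, -1.1]
grip_width: 0.0268
grasp_force: 61.6
```

```bash
python3 -m pendant '[0,0,0,0,0,0,0.43,0,0,0,0,0,0,0.43,0,0,0,0,0,0,0.43,0,0,0,0,0,0,0.43,0,0,-0.04,0,0,0,0.43,0,0,-0.1,0,0,0,0.43,0,0,-0.18,0,0,0,0.43,0,0,-0.26,0,0,0,0.43,0,0,-0.34,0,0,0,0.43,0,0,-0.42,0,0,0,0.43]'; python3 - <<'E'
from h import *
o=bot.get_obs();c=bot.camera("wrist")
a=top(c,.44,.70,-.22,.12,.026,1.3,o)
b=bot.camera("side")["pixels"][130:260,290:480,::-1]
cv2.imwrite("pics/w8.png",np.hstack([a,cv2.resize(b,(350,a.shape[0]))]))
E
```

```text
clock: 25.17
eef_pos: [0.5186, 0.0083, 0.2535]
tool_rot: [0.735, 0.678, 0.0, 0.0]
ft_force: [0.3, 0.4, -1.3]
grip_width: 0.0368
grasp_force: 0.0
```

View pics/w8.png

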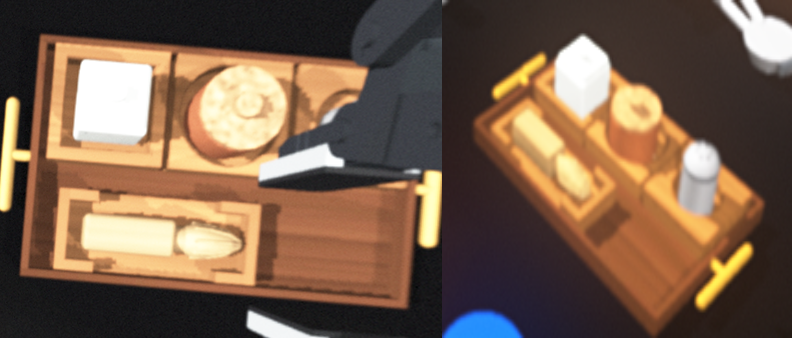

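All four pieces sit in their places: box (113,100), pot (237,110), shaker in the narrow well, and reamer flat in the cradle at (165,237). The arm is clear.

```bash
python3 -c "
from workcell import bot
print(bot.job_done())"
```

```text
the job is handed in; nothing more can be done
None
```

The shaker, salt pot, sugar box and reamer are each in their own place in the caddy; I left the beaker and perch bar alone, and handed the job in at about 25 s on the robot's clock.

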